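# Hang the cordless screwdriver in its balance arm and swing it over the work

## Robot

A 7-joint arm with a two-finger parallel gripper is mounted at the origin on a cart in front of the work surface, level with it; the furniture and walls round the work are solid. World frame = base frame: x ahead of the robot, y to its left, z up, the work surface at z = 0. Lengths are in mm, angles in rad, forces in N, time in s.
With the tool pointing down it reaches from about 400 to 750 mm from the base axis. Payload 19.5 kg.
Tool frame: the origin (TCP) lies between the finger pads; the fingertips stand 8 mm ahead of it and the grasp point (between the pads) lies 11 mm behind it (tip_reach is the distance from the TCP to the fingertips, in mm); z points along the fingers, y is the direction in which the jaws open and shut (so a half turn about z gives the same grasp; the last joint's range is limited). The gripper opens to 85 mm and grips with 20 to 120 N. Pads are 22 mm wide; open, the fingers measure 114 mm over their backs; the gripper's body (76 mm by 85 mm) begins 54 mm behind the grasp point. The pads swing forward as they close: fully open they stand 13 mm farther back than shut.
Start: joints at [-1.276, 0.707, -0.028, 1.485, 0.022, 0.951, -0.075], TCP at [190.006, 542.672, 239.268] pointing down, gripper open.
Joint ranges: [-2.71, 2.71], [-0.32, 2.16], [-1.57, 1.52], [0, 2.45], [-1.46, 4.6], [0, 2.02], [-2.83, 2.83]. Speed limits (rad/s): [1.89, 1.89, 2.57, 2.57, 3.01, 3.01, 3.01].

## Interface

Orientations are given as a unit quaternion [w, x, y, z].
In Python, from station import read_state, get_image, hand_in, recognise, silhouettes, tip_reach gives the robot as it stands. The module is installed in compiled form; this text tells all that it offers.
- The arm moves only by the tool apply_moves, never from a script. Its argument "targets" is a list that holds one entry, the list of rows, each a list of 4 numbers: the shift along the tool's x, y, z in mm, then the turn about the tool's z in degrees. A call has 1 to 5 rows; each row is the pose to reach, as a shift and turn from the pose commanded when the call began, along the tool's axes at that moment; what a row does not reach only later rows make up. A row lasts 1/10 s, in which the tool goes at most 50 mm and 8.59 degrees, less where a joint would pass 70% of its speed; a pose out of reach is approached as far as the arm can. A call with a gripper value outside its range is refused whole. "jaw" is the closure, from 0 (fully open) to 1 (shut), set as the call begins (left out, the last holds). The fingers move at their own pace and stop on an object; "grip_force" is the grip in N (left out, the last holds). Time passes only in rows, so rows that repeat a pose let the fingers close. It gives the time, the measured TCP pose, the force and the opening at its end, in the units of the state.
- read_state(): the state, without advancing time (a new reading comes with each control period).
- get_image(name): name is "side" or "top"; returns a dict with "color" (400x640x3 uint8, blue, green, red), "z_map" (400x640 float32, mm along the optical axis (not along the pixel's ray), 0 where there is no reading), "fx", "fy", "cx", "cy" (pixels), "k1" (the pictures are not rectified: a ray, as slopes to the right and down, at radius r is drawn at 1 + k1 r^2 times it, then the intrinsics apply), "R" (3x3) and "t" (3): a world point X has camera coordinates R X + t. Camera axes: x right, y down, z forward; pixel columns grow to the right and rows downward; lengths in mm; the calibration is good to about 2 mm. A picture is of the moment at which its call begins.
- hand_in(): hands the job in, once; it reports no verdict.
Trained networks look in a picture, given as the dict that the camera call returned (one of the last four; its "shot" number tells which), for a name from the list of things; names that differ only in an ending like _2 or _b are one class to them, and where a whole thing is asked for, a point or a joint stands for the part that bears it (a point fixed in the world has none). Each returns a list of dicts, best first, with "score" (0 to 1); they miss things now and then, are a little off and sometimes report something else, mostly with a low value. They report only what shows in the picture. A call takes as long as a camera call.
- recognise(picture, name): "xyz" ([x, y, z] in mm, in world coordinates, good to about 4 mm: the middle of the surface that is visible of it).
- silhouettes(picture, name): "pixels" (400x640 bool, what is visible of it).
The state is a dict: "t": time; "joints": joint angles; "qd": joint speeds; "effort": joint torques, N m; "eef_pos": TCP position; "orientation": TCP orientation; "ft_force": force on the tool from outside, world axes, zero at the start; "wrist_torque": the same for the moment, N m; "opening": finger opening in mm.
Only numpy, scipy, OpenCV 4.12 (cv2) and the standard library are available. Lean on these libraries where they do the work, as an engineer would, in place of code of your own. Each camera call takes 0.05 s, during which the arm holds its last target. There are 200 camera calls.

## Task

Take the orange cordless screwdriver from its grey holster and hang it in the steel fork of the blue spring-balanced arm, flange down behind the orange keeper lips. Lower it slowly and let go only when the arm has sunk to where it carries the whole weight, so that on release the arm stays where it is, neither dropping nor springing up; then gently swing the arm so that the screwdriver, hanging free, stands with its bit over the middle of the sensor body in the nest on the base plate. Leave the sensor body and the other things about undisturbed.

Things in the scene. Friction and masses are not known exactly. Their poses are not given: they have to be found in the camera images.
- driver: Upright cordless inline screwdriver, orange body, black top grip, 0.38 to 0.83 kg (hidden). Origin: centre of the underside of its dark flange; z up. Flange 39 mm across, z 0 to 5 mm; black grip 30 mm across, z 5 to 59 mm (top); steel neck 22 mm across, z 0 to -22; body 34 mm across, z -22 to -62; nose and bit to -102 mm.
- driver_grip (a point): Point on the screwdriver's axis in the middle of the black grip, 34 mm above the flange's underside: where to grip it from above (30 mm wide, round).
- driver_bit (a point): Tip of the screwdriver's bit, 102 mm below the flange's underside on the axis.
- holster: Grey open tube, 53 mm across outside, 72 mm high, on a dark plate 78 x 70 mm, fixed to the bench. Origin: centre of its underside. The screwdriver stands in it on a ledge, 2.5 mm play all round; lift it straight up by at least 65 mm for the bit to come clear.
- fork_seat (a point): Seat for the centre of the flange's underside, on the top face of the arm's steel fork. x points along the arm to the column, z up (the fork stays level). Slot along x, 27 mm wide, between polished, slippery prongs 8 mm thick; its closed end is 27 mm behind the seat. Nothing of the arm rises above the fork within 90 mm behind it but lips and bolt heads (5 mm). 230 mm above the bench when unloaded.
- fork_mouth (a point): Open end of the slot on the fork's top face, 55 mm in front of the seat (-x), flared to about 43 mm. The neck enters here and slides along x to the seat. Two orange keeper lips, 5 mm high, stand on the prongs 25.5 to 31.5 mm in front of the seat: the flange must pass over them, so move in with its underside 6 to 12 mm above the fork (the body's shoulder is 22 mm lower), then set down behind them.
- sink (a joint): How far the arm has sunk, rad: 0 upper stop (unloaded), 0.58 lower stop; about 18 mm at the seat per 0.1 rad, and the seat shifts outward by up to 6 mm. The spring presses the empty fork up against the stop with about 2.2 N; each further newton sinks it about 15.5 mm, so the screwdriver balances 23 to 92 mm down, by its mass. Lightly damped: let go off balance it drops or springs back.
- swing (a joint): Swivel of the arm about its column, rad: 0 with the fork over the nest, growing clockwise seen from above, as the fork comes nearer the robot; -0.3 to 0.7. Starts at 0.2 to 0.4. Turns easily (about 0.4 N at the fork) and stays where it is left. The column's axis lies 264 to 270 mm from the seat along the fork's +x.
- station: Aluminium base plate, 370 x 84 x 11 mm, fixed to the bench, carrying the arm's column. Origin: on the column's axis at bench height, 50 mm from the plate's left end; x points away from the nest (to the left), z up. The arm's highest part is 235 mm above the bench. Overhead, 0.83 m above the bench, a beam runs left to right at x 0.42 to 0.46 m: keep the robot's elbow below it.
- nest (a point): Centre of the nest on the base plate, 270 mm in front of the column, 13 mm above the bench, where the sensor body lies between three 12 mm high pins.
- sensor_nest: Loose white turned sensor body, 38 mm across and 13 mm high, lying in the nest. Origin: centre of its underside.
- strap_unit: Light blue clip housing with a black top, 41 x 74 x 27 mm, lying loose on the bench; leave it. Origin: centre of its underside.
- jar: Dark jar, 48 mm across, 70 mm high, standing loose on the bench; leave it. Origin: centre of its underside.
- small_box: Small white and green carton, 60 x 75 x 50 mm, loose on the bench; leave it. Origin: centre of its underside.

How it is judged:
By the outcome, as a careful person would: the job done as asked, in the order asked, and still so for the second after the job is handed in, with the robot touching nothing.
It also fails if it takes over 61 s, if anything falls off the work surface, if the arm or the gripper's body presses on something with over 40 N, if the wrist force passes 120 N, or if a joint passes its speed limit or range.

## Working session

There is one attempt and no reset: what is moved stays moved. The work goes in short steps, Python scripts to look and compute and a tool call to move; the robot and the scene stay as the last step left them, time stands still between calls to the robot, and variables do not carry over. Pictures are saved under pics/ and viewed, on a budget of 10 in all, crops included, one or two more only if the job needs it, and the job is handed in when it is done.

Besides the shell and the picture viewer there is one more tool, called by a JSON object that holds its "api" and its "payload", one argument or row to a line. apply_moves: Moves the arm, as the interface text tells. Its arguments: {"type":"object","properties":{"targets":{"type":"array"},"jaw":{"type":"number"},"grip_force":{"type":"number"}},"required":["targets"]}

```bash
mkdir -p pics; cat > h.py <<'E'
import numpy as np, cv2
from station import *
def cloud(p):
    z=p["z_map"]; v,u=np.mgrid[0:z.shape[0],0:z.shape[1]]
    K=np.array([[p["fx"],0,p["cx"]],[0,p["fy"],p["cy"]],[0,0,1.]])
    d=np.array([p["k1"],0,0,0,0.])
    s=cv2.undistortPoints(np.stack([u,v],-1).reshape(-1,1,2).astype(float),K,d).reshape(z.shape+(2,))
    c=np.dstack([s[...,0]*z,s[...,1]*z,z])
    w=(c-np.array(p["t"]))@np.array(p["R"])
    w[z==0]=np.nan
    return w
E
python3 - <<'E'
from h import *
s=read_state(); print({k:np.round(v,3) for k,v in s.items()}); print(tip_reach)
for n in("top","side"):
    p=get_image(n); cv2.imwrite(f"pics/{n}0.png",p["color"]); w=cloud(p)
    C=-np.array(p["R"]).T@np.array(p["t"]); print(n,"cam",C.round(),p["fx"],p["k1"])
    for o in["driver","holster","fork_seat","fork_mouth","station","sensor_nest","strap_unit","jar","small_box","driver_grip"]:
        r=recognise(p,o)[:2]; print(o,[(np.round(a["xyz"]),round(a["score"],2)) for a in r])
E
```

```text
{'t': np.float64(0.0), 'joints': array([-1.276,  0.707, -0.028,  1.485,  0.022,  0.951, -0.076]), 'qd': array([ 0.   , -0.001,  0.001,  0.001, -0.   , -0.001, -0.001]), 'effort': array([ 0.0000e+00, -8.8323e+01,  1.2350e+00, -2.3615e+01,  1.7000e-02,
        7.0000e-03,  0.0000e+00]), 'eef_pos': array([189.968, 542.444, 238.846]), 'orientation': array([-0.   ,  0.168,  0.986, -0.001]), 'ft_force': array([-0.319,  0.566,  0.503]), 'wrist_torque': array([-0.041,  0.007,  0.04 ]), 'opening': np.float64(85.235)}
8.0
top cam [ 486. -182. 1022.] 442.6124438833975 -0.0065219784867919794
driver [(array([ 483., -357.,  170.]), 0.87), (array([ 560., -242.,   20.]), 0.5)]
holster [(array([ 483., -346.,   11.]), 0.76)]
fork_seat [(array([ 486., -172.,  226.]), 0.74), (array([ 484., -345.,    9.]), 0.28)]
fork_mouth [(array([ 493., -173.,  233.]), 0.6)]
station [(array([ 570., -133.,   17.]), 0.7)]
sensor_nest [(array([ 558., -243.,   20.]), 0.65)]
strap_unit [(array([ 470., -102.,   26.]), 0.96)]
jar [(array([451., -10.,  66.]), 0.6)]
small_box [(array([ 652., -399.,   50.]), 0.97)]
driver_grip [(array([ 487., -349.,  169.]), 0.6)]
side cam [926. 355. 650.] 386.47809139298346 -0.0029715081369322163
driver [(array([ 492., -345.,  126.]), 0.92)]
holster [(array([ 504., -340.,   22.]), 0.83), (array([ 501., -153.,  232.]), 0.47)]
fork_seat [(array([ 500., -153.,  231.]), 0.93), (array([ 502., -341.,   22.]), 0.17)]
fork_mouth [(array([ 503., -152.,  230.]), 0.73)]
station [(array([594., -64.,  59.]), 0.88)]
sensor_nest [(array([ 495., -347.,  127.]), 0.67), (array([ 561., -239.,   20.]), 0.56)]
strap_unit []
jar [(array([465.,   8.,  55.]), 0.65)]
small_box [(array([ 657., -370.,   48.]), 0.86)]
driver_grip [(array([ 496., -346.,  125.]), 0.6)]
```

View pics/top0.png

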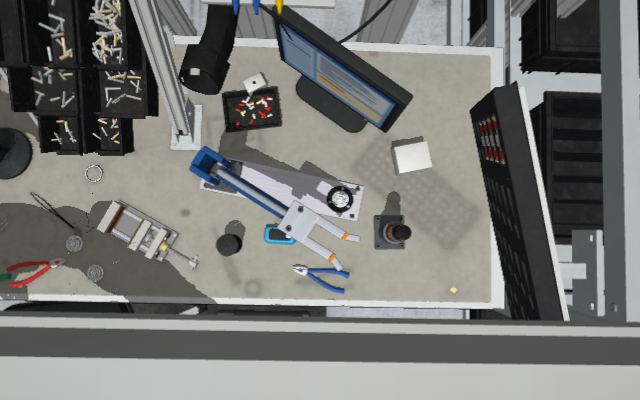

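View pics/side0.png

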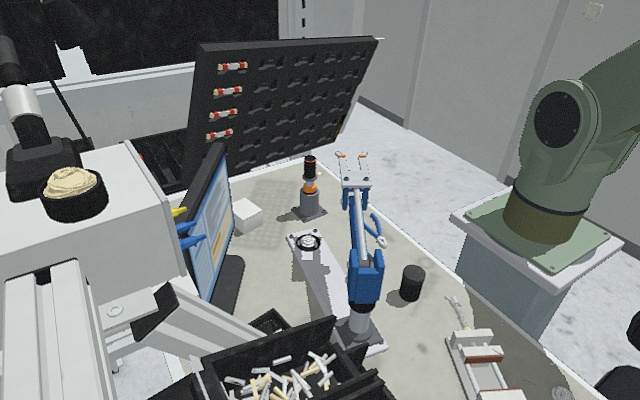

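The top view shows the driver in its holster at about (397,232), the fork with orange lips at (347,237) and (334,259), the sensor in the nest at (340,197), and the column at about (210,165). The arm swings freely between them, and pliers lie on the bench at about (322,277). The side view agrees. Next I measure precisely.

```bash
python3 - <<'E'
from h import *
def circ(P):
    A=np.c_[2*P,np.ones(len(P))]; s=np.linalg.lstsq(A,(P**2).sum(1),rcond=None)[0]; return s[:2],np.sqrt(s[2]+s[:2]@s[:2])
for n in("top","side"):
    p=get_image(n); w=cloud(p); hsv=cv2.cvtColor(p["color"],cv2.COLOR_BGR2HSV); x,y,z=[w[...,i] for i in range(3)]
    print("==",n)
    m=(abs(x-490)<45)&(abs(y+350)<45)
    zz=z[m&(z>90)]; print("driver z hist",np.histogram(zz,bins=np.arange(90,190,5)))
    top=np.nanpercentile(zz,95); t=m&(z>top-4); P=w[t][:,:2]; print("grip top z",top,"mean",P.mean(0),"mid",(P.min(0)+P.max(0))/2,np.ptp(P,axis=0),len(P))
    m2=(abs(x-490)<70)&(abs(y+350)<70)&(z>3)&(z<20); P=w[m2][:,:2]; print("plate ext",P.min(0),P.max(0),cv2.minAreaRect(P.astype(np.float32)))
    hp=m&(z>60)&(z<80); print("holster rim",w[hp].min(0),w[hp].max(0),circ(w[hp][:,:2]))
    f=(z>218)&(z<245)&(abs(x-520)<140)&(y>-300)&(y<60); print("fork n",f.sum(),np.nanpercentile(z[f],[5,50,95]))
    o=f&(hsv[...,0]>4)&(hsv[...,0]<22)&(hsv[...,1]>110)
    k,l,st,c=cv2.connectedComponentsWithStats(o.astype(np.uint8))
    for i in range(1,k):
        if st[i,4]>5: print("lip",st[i],w[l==i].mean(0),c[i])
    P=w[f]; r=cv2.minAreaRect(P[:,:2].astype(np.float32)); print("fork rect",r)
    np.save(f"fork_{n}.npy",P)
    s=recognise(p,"sensor_nest"); 
    q=(abs(x-560)<28)&(abs(y+241)<28)&(z>22)&(z<32); P=w[q]; print("sensor",np.median(P,0),(P.min(0)+P.max(0))/2,circ(P[:,:2]),np.ptp(P,axis=0),len(P))
    b=(z>7)&(z<16)&(x>480)&(x<700)&(y>-340)&(y<150); k,l,st,c=cv2.connectedComponentsWithStats(b.astype(np.uint8)); i=1+np.argmax(st[1:,4]); 
    P=w[b].astype(np.float32)[:,:2]; print("base rect",cv2.minAreaRect(P))
    cv2.imwrite(f"pics/{n}1.png",cv2.resize(p["color"][130:310,180:440] if n=="top" else p["color"][130:370,260:420],None,fx=3 if n=="top" else 2.5,fy=3 if n=="top" else 2.5,interpolation=cv2.INTER_CUBIC))
E
```

```text
== top
driver z hist (array([  0,   0,   0,   0,   9,  63,   3,   7,   4,   9,  11,   3,   7,
        11,   8,  62, 127,   2,   0]), array([ 90,  95, 100, 105, 110, 115, 120, 125, 130, 135, 140, 145, 150,
       155, 160, 165, 170, 175, 180, 185]))
grip top z 172.88258562892355 mean [ 486.52996611 -360.44750578] mid [ 486.68592244 -360.61510485] [28.93814455 27.41575234] 165
plate ext [ 420.29903029 -418.90801951] [ 559.91397926 -280.03819254] ((490.1429748535156, -349.4731750488281), (139.66014099121094, 138.7880859375), 0.08653191477060318)
holster rim [ 463.24445514 -378.84537414   60.01857538] [ 511.23367495 -335.6517549    79.1641449 ] (array([ 487.63035404, -360.7542865 ]), np.float64(22.130374761095673))
fork n 1856 [227.58447605 230.18365638 233.41951449]
lip [342 232   7   8  27] [ 478.50295474 -241.14768324  233.57354154] [344.77777778 235.62962963]
lip [329 254   6   8  27] [ 440.03328114 -218.35392756  233.38136227] [331.48148148 257.07407407]
fork rect ((486.4433288574219, -184.2977294921875), (159.63897705078125, 71.97490692138672), 59.464290618896484)
sensor [ 558.92102576 -246.30441611   23.21573134] [ 563.69713756 -241.83433708   25.806659  ] (array([ 559.8009039 , -243.86592616]), np.float64(14.471226747610169)) [44.92663972 45.40328099  7.57363973] 77Traceback (most recent call last):
  File "<stdin>", line 22, in <module>
cv2.error: OpenCV(4.12.0) /io/opencv/modules/imgproc/src/convhull.cpp:143: error: (-215:Assertion failed) total >= 0 && (depth == CV_32F || depth == CV_32S) in function 'convexHull'
```

```bash
python3 - <<'E'
from h import *
for n in("top","side"):
    p=get_image(n); w=cloud(p); hsv=cv2.cvtColor(p["color"],cv2.COLOR_BGR2HSV); x,y,z=[w[...,i] for i in range(3)]
    print("==",n)
    m=(abs(x-487)<32)&(abs(y+358)<32)
    t=m&(z>168)&(z<178); P=w[t]; print("grip top",np.median(P,0),(P.min(0)+P.max(0))/2,np.ptp(P,axis=0))
    f=(z>222)&(z<240)&(abs(x-520)<140)&(y>-300)&(y<60); o=f&(hsv[...,0]>4)&(hsv[...,0]<22)&(hsv[...,1]>110)
    k,l,st,c=cv2.connectedComponentsWithStats(o.astype(np.uint8))
    for i in range(1,k):
        if st[i,4]>5: print("lip",w[l==i].mean(0),c[i],st[i,4])
    P=np.ascontiguousarray(w[f][:,:2],dtype=np.float32); print("fork rect",cv2.minAreaRect(P))
    for nm in("station","sensor_nest","holster"):
        for r in silhouettes(p,nm)[:2]:
            P=w[r["pixels"]]; P=P[np.isfinite(P[:,0])]; print(nm,round(r["score"],2),len(P),np.percentile(P,[5,50,95],axis=0).round(1).tolist())
            if nm=="station": 
                for lo,hi in((7,16),(195,260)):
                    q=P[(P[:,2]>lo)&(P[:,2]<hi)]; 
                    if len(q)>5: print("  z",lo,hi,len(q),cv2.minAreaRect(np.ascontiguousarray(q[:,:2],dtype=np.float32)),q.mean(0))
            if nm=="sensor_nest":
                q=P[(P[:,2]>21)&(P[:,2]<31)]; print("  mid",(q.min(0)+q.max(0))/2,np.ptp(q,axis=0))
    np.savez(f"w_{n}.npz",w=w,c=p["color"])
    cv2.imwrite(f"pics/{n}1.png",cv2.resize(p["color"][130:310,180:440] if n=="top" else p["color"][130:370,260:420],None,fx=3 if n=="top" else 2.5,fy=3 if n=="top" else 2.5,interpolation=cv2.INTER_CUBIC))
E
```

```text
== top
grip top [ 487.35405129 -360.10148755  170.88040752] [ 486.65022901 -360.26906371  171.16041811] [29.06316868 27.93434498  6.15928406]
lip [ 478.49958675 -241.18637232  233.05362685] [344.77777778 235.62962963] 27
lip [ 440.03978817 -218.35085976  233.47200211] [331.48148148 257.07407407] 27
fork rect ((481.5627746582031, -193.03988647460938), (139.75865173339844, 72.05530548095703), 59.25749588012695)
station 0.63 7761 [[471.2, -269.4, 8.7], [570.9, -134.2, 19.2], [623.5, 27.8, 231.3]]
  z 7 16 3597 ((584.3267211914062, -112.65859985351562), (368.3561706542969, 83.84551239013672), 79.53870391845703) [ 579.85039825 -153.114929     11.23556723]
  z 195 260 2408 ((530.9126586914062, -105.3309326171875), (337.53863525390625, 67.8575210571289), 59.876007080078125) [ 513.04422389 -140.14782588  223.14015285]
station 0.51 685 [[452.9, -388.8, 3.5], [493.3, -346.6, 7.9], [524.1, -329.6, 72.9]]
  z 7 16 212 ((488.5093078613281, -360.9117126464844), (75.905029296875, 67.4161376953125), 1.146094560623169) [ 488.96128186 -354.03544562    9.18237554]
sensor_nest 0.61 208 [[545.8, -260.6, 
[... 1104 characters left out ...]
27904811]
  z 195 260 1613 ((528.733154296875, -102.80728149414062), (339.1279296875, 72.0920639038086), 60.765716552734375) [ 530.25699346 -110.80768847  216.95000008]
sensor_nest 0.47 653 [[458.2, -377.2, 3.0], [501.8, -338.7, 21.7], [523.3, -326.2, 70.0]]
  mid [ 493.62728083 -348.34517711   26.00517674] [43.98975116 33.171578    9.94601638]
sensor_nest 0.46 137 [[548.9, -254.1, 12.7], [563.6, -238.7, 18.6], [576.6, -226.7, 23.0]]
  mid [ 561.04260084 -241.08619053   23.20424777] [26.0835798  24.21494241  4.30742824]
holster 0.72 642 [[460.5, -372.3, 2.9], [502.5, -338.4, 21.7], [522.8, -324.9, 69.6]]
holster 0.19 476 [[472.5, -368.1, 69.6], [492.9, -348.1, 122.2], [502.3, -341.8, 170.0]]
```

View pics/top1.png

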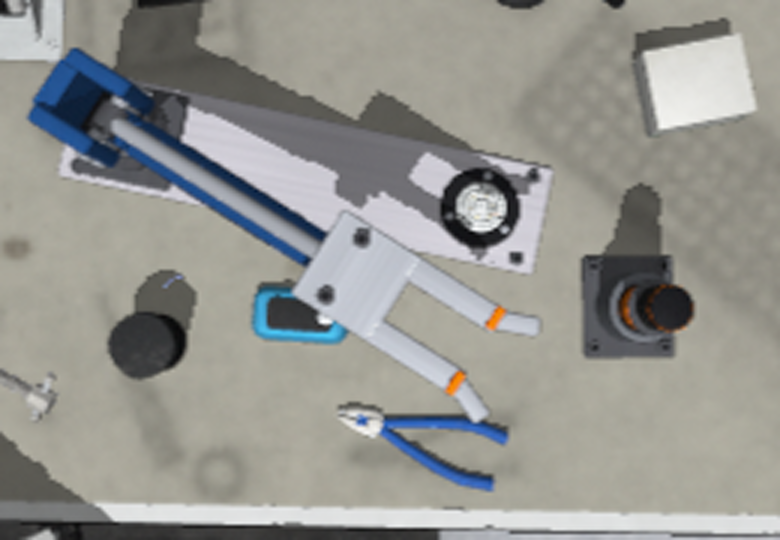

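```bash
cat >> h.py <<'E'
def pose():
    s=read_state(); q=s["orientation"]; w,x,y,z=q
    yx,yy=2*(x*y-w*z),1-2*(x*x+z*z)
    return np.array(s["eef_pos"]),np.degrees(np.arctan2(yy,yx)),s
def rel(p0,a0,p,a):
    t=np.radians(a0); d=np.array(p)-p0
    return [round(float(v),1) for v in(-np.sin(t)*d[0]+np.cos(t)*d[1], np.cos(t)*d[0]+np.sin(t)*d[1], -d[2], -((a-a0+180)%360-180))]
def rows(path,p0=None,a0=None):
    "calls of 5 rows through path of (x,y,z,yaw)"
    if p0 is None: p0,a0,_=pose()
    for i in range(0,len(path),5):
        print([rel(p0,a0,q[:3],q[3]) for q in path[i:i+5]])
        q=path[min(i+4,len(path)-1)]; p0,a0=np.array(q[:3]),q[3]
E
python3 - <<'E'
from h import *
w=np.load("w_top.npz")["w"]; r=np.hypot(w[...,0],w[...,1]); az=np.degrees(np.arctan2(w[...,1],w[...,0]))
m=(r>450)&(r<720)&(az<75)&(az>-50); 
for a in range(-50,75,10):
    k=m&(az>a)&(az<a+10); print(a,np.nanmax(w[...,2][k]) if k.any() else None,k.sum())
print([pose()[i] for i in(0,1)])
N=25; P=[]
for i in range(1,N+1):
    f=i/N; A=np.radians(70.7+f*(-36.4-70.7)); R=575+f*(605.5-575); z=239+ min(1,f*2.5)*56
    P.append((R*np.cos(A),R*np.sin(A),z,70.7+f*(-31-70.7)))
rows(P)
E
```

```text
-50 422.48837608309054 8161
-40 908.0577268976767 5341
-30 936.9677157480991 37685
-20 936.832730444609 25585
-10 211.12184157699198 5517
0 209.1202407854702 4904
10 194.66185491258364 5839
20 95.53295916915597 5351
30 55.22467755503064 5327
40 14.10267400231421 5218
50 15.604885828688529 1903
60 -256.2227958504079 826
70 -267.5932889893925 193
[array([189.99829706, 542.66562178, 239.27921516]), np.float64(70.7053314578587)]
[[-43.1, -0.4, -5.3, 4.1], [-86.1, -4.0, -10.9, 8.1], [-128.8, -10.8, -16.5, 12.2], [-170.9, -20.8, -22.1, 16.3], [-212.3, -34.0, -27.7, 20.3]]
[[-43.5, -1.2, -5.6, 4.1], [-86.8, -5.7, -11.2, 8.1], [-129.8, -13.4, -16.8, 12.2], [-172.2, -24.4, -22.4, 16.3], [-213.8, -38.5, -28.0, 20.3]]
[[-43.9, -2.1, -0.0, 4.1], [-87.6, -7.4, -0.0, 8.1], [-130.9, -16.1, -0.0, 12.2], [-173.5, -28.0, -0.0, 16.3], [-215.2, -43.0, -0.0, 20.3]]
[[-44.3, -3.0, -0.0, 4.1], [-88.4, -9.2, -0.0, 8.1], [-131.9, -18.8, -0.0, 12.2], [-174.7, -31.6, -0.0, 16.3], [-216.6, -47.6, -0.0, 20.3]]
[[-44.7, -3.8, -0.0, 4.1], [-89.1, -11.0, -0.0, 8.1], [-132.9, -21.5, -0.0, 12.2], [-175.9, -35.3, -0.0, 16.3], [-217.8, -52.3, -0.0, 20.3]]
```

{"api": "apply_moves", "payload": {
  "targets": [
    [[-43,0,-5,4],[-86,-4,-11,8],[-129,-11,-17,12],[-171,-21,-22,16.3],[-212,-34,-28,20.3]]
  ]
}}

```text
t: 2.1
eef_pos: [380.3, 439.5, 267.4]
orientation: [0.0, 0.34, 0.94, -0.0]
ft_force: [1.1, 0.9, 0.9]
opening: 85.3
```

{"api": "apply_moves", "payload": {
  "targets": [
    [[-43.5,-1,-6,4],[-87,-6,-11,8],[-130,-13,-17,12],[-172,-24,-22,16.3],[-214,-38.5,-28,20.3]]
  ]
}}

```text
t: 2.6
eef_pos: [520.1, 273.1, 295.3]
orientation: [-0.0, 0.5, 0.866, -0.0]
ft_force: [0.3, 0.3, 0.1]
opening: 85.4
```

{"api": "apply_moves", "payload": {
  "targets": [
    [[-44,-2,0,4],[-88,-7,0,8],[-131,-16,0,12],[-173.5,-28,0,16.3],[-215,-43,0,20.3]]
  ]
}}

```text
t: 3.1
eef_pos: [590.2, 65.2, 295.2]
orientation: [0.0, 0.645, 0.764, -0.0]
ft_force: [0.1, -1.1, -0.3]
opening: 85.4
```

{"api": "apply_moves", "payload": {
  "targets": [
    [[-44,-3,0,4],[-88,-9,0,8],[-132,-19,0,12],[-175,-32,0,16.3],[-217,-48,0,20.3]]
  ]
}}

```text
t: 3.6
eef_pos: [579.2, -156.9, 295.2]
orientation: [0.0, 0.77, 0.638, -0.0]
ft_force: [0.6, -0.3, 0.5]
opening: 85.4
```

```bash
python3 - <<'E'
from h import *
p0,a0,_=pose(); print(p0,a0)
T=np.array([487.2,-359.5]); P=[]
for i in range(1,6):
    f=i/5; b=p0[:2]*(1-f)+T*f; P.append((*b,295-f*15,a0+f*(-31-a0)))
rows(P)
F=[read_state()["ft_force"]]
for k in range(8): get_image("side"); F.append(read_state()["ft_force"])
F=np.array(F); print(F.mean(0),F.std(0), read_state()["t"])
E
```

```text
[ 579.16495753 -156.85987246  295.22998149] -10.664505056215564
[[-43.2, -10.6, 3.2, 4.1], [-86.5, -21.2, 6.2, 8.1], [-129.7, -31.7, 9.2, 12.2], [-172.9, -42.3, 12.2, 16.3], [-216.2, -52.9, 15.2, 20.3]]
[-0.42576082 -1.11580265  0.09151205] [1.13421314 4.01271508 0.43242817] 4.0
```

{"api": "apply_moves", "payload": {
  "targets": [
    [[-43.2,-10.6,3,4],[-86.5,-21.2,6,8],[-129.7,-31.7,9,12.2],[-173,-42.3,12,16.3],[-216.2,-52.9,15.2,20.3]]
  ]
}}

```text
t: 4.5
eef_pos: [487.7, -358.8, 280.2]
orientation: [0.0, 0.87, 0.493, 0.0]
ft_force: [0.5, 0.1, 1.0]
opening: 85.3
```

```bash
python3 - <<'E'
from h import *
p=get_image("side"); p0,a0,_=pose(); print(p0,a0); rows([(487.2,-359.5,135,-31)])
w=cloud(p); 
for n in ("driver","driver_grip"): print([(np.round(r["xyz"],1),round(r["score"],2)) for r in recognise(p,n)[:1]])
cv2.imwrite("pics/side2.png",cv2.resize(p["color"][80:300,230:420],None,fx=2.5,fy=2.5))
E
```

```text
[ 483.09388889 -365.76262424  279.7462398 ] -31.571867731948153
[[7.5, 0.2, 144.7, -0.6]]
[(array([ 490.8, -347.2,  127.6]), 0.8)]
[(array([ 493.9, -347.2,  126.3]), 0.74)]
```

View pics/side2.png

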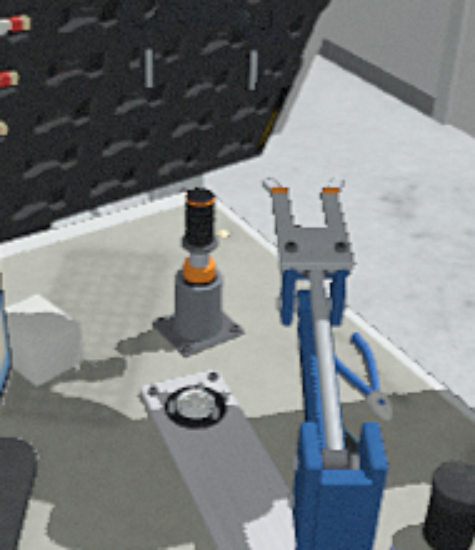

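The fingertips (grey, at about (148,68) and (253,68)) straddle the driver axis at x≈200, so the tool is centred. Going down.

{"api": "apply_moves", "payload": {
  "targets": [
    [[0,0,30,0],[0,0,65,0],[0,0,95,0],[0,0,115,0],[0,0,130,0]]
  ],
  "jaw": 0
}}

```text
t: 5.15
eef_pos: [488.8, -356.4, 148.8]
orientation: [-0.001, 0.869, 0.495, 0.0]
ft_force: [-0.2, 0.5, -0.3]
opening: 85.3
```

{"api": "apply_moves", "payload": {
  "targets": [
    [[0,0,8,0],[0,0,15,0],[0,0,15,0]]
  ]
}}

```text
t: 5.45
eef_pos: [488.3, -357.5, 134.8]
orientation: [-0.0, 0.869, 0.494, -0.0]
ft_force: [-0.0, 0.7, 0.5]
opening: 85.4
```

{"api": "apply_moves", "payload": {
  "targets": [
    [[0,0,0,0],[0,0,0,0],[0,0,0,0],[0,0,0,0],[0,0,0,0]]
  ],
  "jaw": 1,
  "grip_force": 40
}}

```text
t: 5.95
eef_pos: [488.1, -358.1, 135.5]
orientation: [0.0, 0.869, 0.494, 0.0]
ft_force: [-0.7, 1.3, 5.8]
opening: 29.3
```

{"api": "apply_moves", "payload": {
  "targets": [
    [[0,0,-5,0],[0,0,-15,0],[0,0,-30,0],[0,0,-50,0],[0,0,-75,0]]
  ]
}}

```text
t: 6.45
eef_pos: [487.8, -357.8, 211.0]
orientation: [-0.0, 0.87, 0.494, -0.0]
ft_force: [0.8, 0.7, -5.0]
opening: 29.1
```

{"api": "apply_moves", "payload": {
  "targets": [
    [[0,0,-25,0],[0,0,-45,0],[0,0,-58,0],[0,0,-65,0],[0,0,-65,0]]
  ]
}}

```text
t: 6.95
eef_pos: [488.2, -358.1, 275.9]
orientation: [0.0, 0.869, 0.494, 0.0]
ft_force: [-0.0, -0.7, -6.0]
opening: 28.9
```

```bash
python3 - <<'E'
from h import *
F=[]
for k in range(10):
    p=get_image("side" if k%2 else "top"); F.append(read_state()["ft_force"])
    if k>7:
        w=cloud(p); x,y,z=[w[...,i] for i in range(3)]
        hsv=cv2.cvtColor(p["color"],cv2.COLOR_BGR2HSV)
        for r in silhouettes(p,"driver")[:2]:
            m=r["pixels"]; Q=w[m]; print(r["score"],m.sum(),np.nanpercentile(Q,[5,50,95],axis=0).round(1).tolist())
        o=(hsv[...,0]>4)&(hsv[...,0]<22)&(hsv[...,1]>110)&(abs(x-490)<60)&(abs(y+355)<60); Q=w[o]; print("orange",len(Q),np.nanpercentile(Q,[2,50,98],axis=0).round(1).tolist())
        cv2.imwrite("pics/s3.png",cv2.resize(p["color"][60:300,220:420],None,fx=2.5,fy=2.5))
F=np.array(F); print(F.mean(0),F.std(0)); print(pose())
E
```

```text
0.5 105 [[485.4, -397.2, 3.2], [494.7, -346.0, 226.0], [508.9, -341.3, 258.8]]
orange 54 [[481.8, -352.7, 197.1], [491.0, -344.9, 217.8], [502.2, -341.3, 252.4]]
0.59 3920 [[471.5, -207.8, 112.3], [583.2, -17.1, 186.9], [634.3, 47.0, 229.8]]
orange 205 [[474.0, -366.3, 191.5], [496.1, -347.3, 220.4], [504.3, -340.8, 308.1]]
[ 0.3226413   0.05290268 -5.80233129] [0.70335775 0.40100438 0.76419789]
(array([ 488.08579575, -358.06428083,  275.06488045]), np.float64(-30.797057328477944), {'t': 7.55, 'joints': array([ 0.42041536,  0.74699248,  0.35355817,  1.3116676 , -0.26318511,
        1.12839912,  0.26220597]), 'qd': array([ 2.75245660e-04,  3.16962380e-04,  4.36365364e-05, -4.52428654e-04,
       -2.33719999e-04,  1.55351819e-03, -6.47628938e-05]), 'effort': array([ 1.21850575e-03, -9.44032288e+01,  8.75406504e+00, -2.66822952e+01,
        2.51010322e-02, -3.97526028e-04,  5.18549823e-04]), 'eef_pos': array([ 488.08579575, -358.06428083,  275.06488045]), 'orientation': array([ 1.20830417e-05,  8.69482242e-01,  4.93964195e-01, -6.97153368e-05]), 'ft_force': array([ 1.50575259, -0.29653732, -5.93152905]), 'wrist_torque': array([ 0.00834988, -0.01527728,  0.01030148]), 'opening': 28.76635516332999})
```

View pics/s3.png

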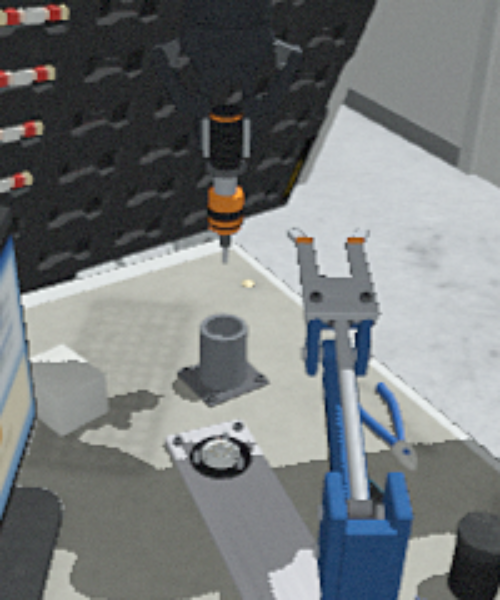

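```bash
python3 - <<'E'
from h import *
p0,a0,_=pose()
A=np.array([423.4,-290.1]); B=np.array([474.1,-205.1]); a=-30.8; P=[]
for f in(.3,.6,.85,1,1): P.append((*(p0[:2]*(1-f)+A*f),p0[2]-12.5*f,a))
for f in(.12,.24,.36,.48,.6,.7,.8,.9,1,1): P.append((*(A*(1-f)+B*f),p0[2]-12.5,a))
rows(P)
E
```

```text
[[7.6, -27.1, 3.8, 0.0], [15.2, -54.2, 7.5, 0.0], [21.5, -76.8, 10.6, 0.0], [25.3, -90.4, 12.5, 0.0], [25.3, -90.4, 12.5, 0.0]]
[[11.9, 0.0, -0.0, -0.0], [23.8, 0.0, -0.0, -0.0], [35.6, 0.0, -0.0, -0.0], [47.5, 0.0, -0.0, -0.0], [59.4, 0.0, -0.0, -0.0]]
[[9.9, 0.0, -0.0, -0.0], [19.8, 0.0, -0.0, -0.0], [29.7, 0.0, -0.0, -0.0], [39.6, 0.0, -0.0, -0.0], [39.6, 0.0, -0.0, -0.0]]
```

{"api": "apply_moves", "payload": {
  "targets": [
    [[7.6,-27,4,0],[15.2,-54,8,0],[21.5,-77,10.6,0],[25.3,-90.4,12.5,0],[25.3,-90.4,12.5,0]]
  ]
}}

```text
t: 8.05
eef_pos: [422.7, -289.0, 263.0]
orientation: [-0.0, 0.869, 0.494, 0.0]
ft_force: [0.7, 0.0, -4.5]
opening: 29.3
```

```bash
python3 - <<'E'
from h import *
p=get_image("side"); w=cloud(p); x,y,z=[w[...,i] for i in range(3)]; print(pose()[:2],read_state()["ft_force"])
hsv=cv2.cvtColor(p["color"],cv2.COLOR_BGR2HSV)
o=(hsv[...,0]>4)&(hsv[...,0]<22)&(hsv[...,1]>110)&(abs(x-450)<90)&(y>-330)&(y<-200)&(z>120)
k,l,st,c=cv2.connectedComponentsWithStats(o.astype(np.uint8))
for i in range(1,k):
    if st[i,4]>4: print(st[i],w[l==i].min(0).round(1),w[l==i].max(0).round(1),w[l==i].mean(0).round(1))
cv2.imwrite("pics/s4.png",cv2.resize(p["color"][80:240,280:440],None,fx=3.5,fy=3.5,interpolation=cv2.INTER_CUBIC))
E
```

```text
(array([ 423.43483546, -289.8529977 ,  263.00297972]), np.float64(-30.781977015601782)) [ 1.10469052 -0.91559502 -5.66658917]
[344 115  14   5  33] [ 415.1 -295.1  291.4] [ 443.4 -273.4  297.6] [ 429.4 -281.7  294.5]
[339 145  16  12 115] [ 411.1 -300.2  200.3] [ 483.9 -233.8  234.1] [ 436.3 -275.6  212.8]
[359 155   7   2  14] [ 434.5 -222.   230.6] [ 447.1 -211.5  235.2] [ 441.1 -216.1  232.6]
[346 157   9   7  38] [ 414.5 -280.2  178.9] [ 478. -224.  228.] [ 428.6 -273.4  188.2]
```

View pics/s4.png

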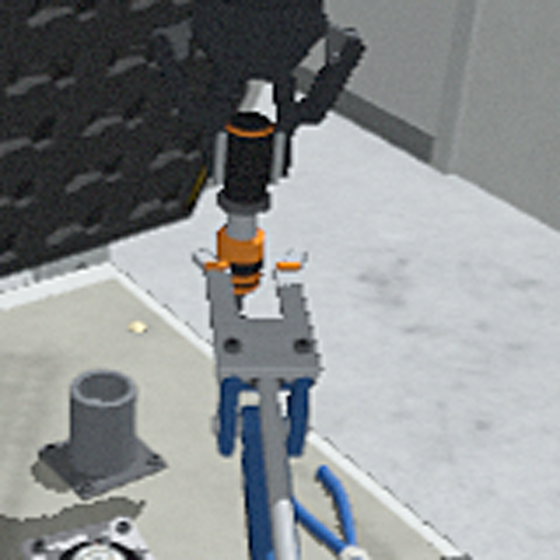

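The driver hangs upright in front of the mouth, roughly midway between the prongs at (205,258) and (300,255), with the flange above the fork. Sliding in.

{"api": "apply_moves", "payload": {
  "targets": [
    [[12,0,0,0],[24,0,0,0],[36,0,0,0],[48,0,0,0],[59,0,0,0]]
  ]
}}

```text
t: 8.6
eef_pos: [454.3, -238.2, 262.6]
orientation: [-0.0, 0.869, 0.494, -0.0]
ft_force: [0.3, -0.5, -5.6]
opening: 28.8
```

{"api": "apply_moves", "payload": {
  "targets": [
    [[10,0,0,0],[20,0,0,0],[30,0,0,0],[40,0,0,0],[40,0,0,0]]
  ]
}}

```text
t: 9.1
eef_pos: [474.8, -203.7, 262.5]
orientation: [-0.0, 0.869, 0.495, 0.0]
ft_force: [0.7, -0.9, -5.6]
opening: 28.9
```

```bash
python3 - <<'E'
from h import *
F=[]
for n in("side","top")*3: p=get_image(n); F.append(read_state()["ft_force"])
print(pose()[:2],np.mean(F,0),read_state()["t"])
p=get_image("side"); w=cloud(p); x,y,z=[w[...,i] for i in range(3)]
hsv=cv2.cvtColor(p["color"],cv2.COLOR_BGR2HSV)
o=(hsv[...,0]>4)&(hsv[...,0]<22)&(hsv[...,1]>110)&(abs(x-450)<90)&(y>-330)&(y<-150)&(z>120)
k,l,st,c=cv2.connectedComponentsWithStats(o.astype(np.uint8))
for i in range(1,k):
    if st[i,4]>4: print(st[i],w[l==i].min(0).round(1),w[l==i].max(0).round(1),w[l==i].mean(0).round(1))
f=(z>222)&(z<240)&(abs(x-520)<140)&(y>-210)&(y<-120);print("fork z",np.median(z[f]),f.sum())
cv2.imwrite("pics/s5.png",cv2.resize(p["color"][80:240,280:440],None,fx=3.5,fy=3.5,interpolation=cv2.INTER_CUBIC))
E
```

```text
(array([ 473.86428233, -205.43555089,  262.68798314]), np.float64(-30.837166464468474)) [-0.59736398 -0.21874558 -5.47009777] 9.4
[348 135  15   5  44] [ 463.9 -212.4  291.2] [ 488.7 -190.5  297.2] [ 479.7 -197.7  294.2]
[338 154   7   3  15] [ 475.  -249.2  227.7] [ 496.3 -208.7  255.3] [ 481.6 -237.7  233.6]
[360 155   6   2  10] [ 434.4 -217.8  231.7] [ 467.3 -191.8  253.1] [ 441.6 -212.5  234.8]
[357 167   3   4   8] [ 460.2 -200.   214.9] [ 468.  -192.6  221.6] [ 465.  -197.   216.9]
fork z 229.0316226743608 688
```

View pics/s5.png

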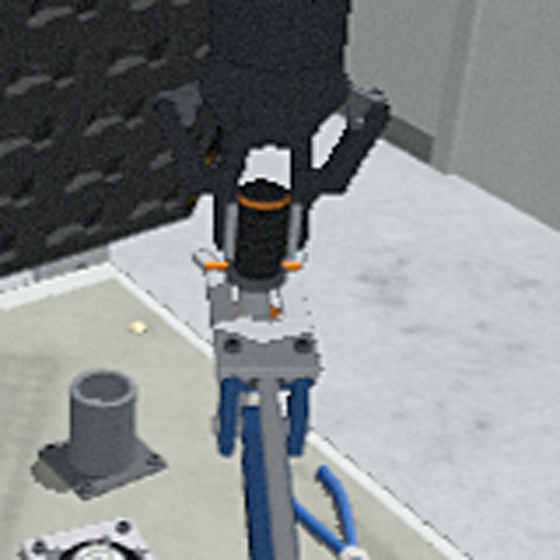

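The driver is in the slot, with the flange behind the lips at (215,265) and (292,265). Lowering slowly.

{"api": "apply_moves", "payload": {
  "targets": [
    [[0,0,3,0],[0,0,6,0],[0,0,9,0],[0,0,12,0],[0,0,15,0]]
  ]
}}

```text
t: 9.95
eef_pos: [474.1, -205.1, 247.4]
orientation: [0.0, 0.87, 0.494, -0.0]
ft_force: [-0.3, -0.6, -2.6]
opening: 29.0
```

{"api": "apply_moves", "payload": {
  "targets": [
    [[0,0,5,0],[0,0,10,0],[0,0,15,0],[0,0,20,0],[0,0,20,0]]
  ]
}}

```text
t: 10.45
eef_pos: [473.9, -204.9, 227.0]
orientation: [-0.0, 0.869, 0.494, -0.0]
ft_force: [0.4, -0.2, -0.6]
opening: 29.0
```

```bash
cat > m.py <<'E'
from h import *
def meas(n=8):
    F=[]
    for k in range(n): p=get_image("top" if k==0 else "side"); F.append(read_state()["ft_force"])
    F=np.array(F); print("F",F.mean(0).round(2),"sd",F.std(0).round(2),"pose",pose()[0].round(1),"t",read_state()["t"])
    w=cloud(p); x,y,z=[w[...,i] for i in range(3)]
    hsv=cv2.cvtColor(p["color"],cv2.COLOR_BGR2HSV)
    o=(hsv[...,0]>4)&(hsv[...,0]<22)&(hsv[...,1]>110)&(abs(x-490)<130)&(y>-310)&(y<-150)&(z>90)
    k,l,st,c=cv2.connectedComponentsWithStats(o.astype(np.uint8))
    for i in range(1,k):
        if st[i,4]>4: print(st[i],np.median(w[l==i],0).round(1),w[l==i].min(0).round(1),w[l==i].max(0).round(1))
    # fork plate: greyish patch near arm
    g=(hsv[...,1]<60)&(z>120)&(z<245)&(x>470)&(x<580)&(y>-200)&(y<-130); print("fork z",np.percentile(z[g],[10,50,90]).round(1),g.sum())
    return p
E
python3 - <<'E'
from m import *
p=meas()
E
```

```text
F [-0.28  0.04 -1.15] sd [0.39 0.51 0.43] pose [ 474.1 -205.   227.7] t 10.85
[346 150  16   5  37] [ 483.8 -196.6  259.3] [ 457.  -213.9  255.4] [ 495.2 -189.9  264.2]
[338 164   3   2   6] [ 481.8 -245.   205.9] [ 477.8 -248.7  205. ] [ 501.  -213.9  230. ]
fork z [193.5 203.3 219.4] 690
```

{"api": "apply_moves", "payload": {
  "targets": [
    [[0,0,3,0],[0,0,6,0],[0,0,9,0],[0,0,12,0],[0,0,12,0]]
  ]
}}

```text
t: 11.35
eef_pos: [474.0, -205.0, 215.2]
orientation: [-0.0, 0.87, 0.494, -0.0]
ft_force: [-0.5, -1.6, -1.1]
opening: 29.0
```

```bash
python3 - <<'E'
from m import *
p=meas(12)
E
```

```text
F [-1.03 -0.84 -0.82] sd [0.46 0.6  0.42] pose [ 474.1 -205.   215.7] t 11.95
[346 155  15   6  36] [ 482.7 -195.9  247.3] [ 462.5 -210.6  243.7] [ 494.1 -190.3  252.1]
[337 168   3   2   5] [ 479.6 -249.   194.2] [ 476.9 -252.7  190.4] [ 480.7 -243.6  195.6]
fork z [184.3 191.3 212.8] 704
```

{"api": "apply_moves", "payload": {
  "targets": [
    [[0,0,3,0],[0,0,6,0],[0,0,9,0],[0,0,12,0],[0,0,12,0]]
  ]
}}

```text
t: 12.45
eef_pos: [474.0, -204.9, 203.2]
orientation: [-0.0, 0.869, 0.494, -0.0]
ft_force: [-0.8, -0.0, 0.3]
opening: 29.0
```

```bash
python3 - <<'E'
from m import *
p=meas(12)
E
```

```text
F [-0.34  0.15 -0.11] sd [0.52 0.51 0.49] pose [ 474.1 -205.   203.7] t 13.05
[346 161  14   5  37] [ 481.3 -194.5  235. ] [ 466.6 -211.8  231.6] [ 488.3 -191.   238.8]
[337 172   3   3   7] [ 481.1 -245.8  183.1] [ 478.1 -250.1  180.2] [ 498.6 -218.8  206.7]
fork z [172.2 179.3 206.1] 692
```

{"api": "apply_moves", "payload": {
  "targets": [
    [[-2,0,1,0],[-4,0,2,0],[-6,0,3,0],[-6,0,3.5,0],[-6,0,3.5,0]]
  ]
}}

```text
t: 13.55
eef_pos: [470.8, -210.5, 200.1]
orientation: [0.0, 0.87, 0.494, -0.0]
ft_force: [-1.1, -2.0, 1.1]
opening: 29.0
```

```bash
python3 - <<'E'
from m import *
p=meas(26)
cv2.imwrite("pics/s6.png",cv2.resize(p["color"][100:240,280:440],None,fx=4,fy=4,interpolation=cv2.INTER_CUBIC))
E
```

```text
F [-0.85 -1.39  0.05] sd [0.46 0.44 0.39] pose [ 471.  -210.2  200.1] t 14.85
[345 160  15   5  33] [ 481.3 -200.3  231.9] [ 463.6 -218.   226.8] [ 491.8 -195.9  237. ]
[337 174   4   2   7] [ 479.6 -246.3  179.1] [ 478.7 -251.5  176.7] [ 496.  -217.9  198.7]
fork z [169.7 175.8 188.3] 632
```

View pics/s6.png

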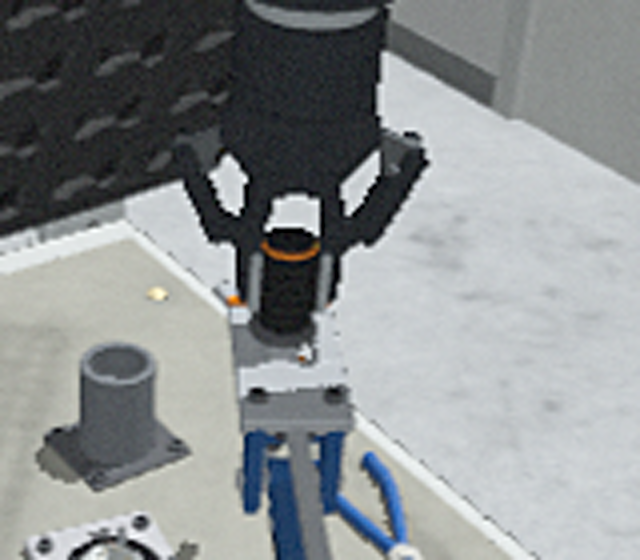

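{"api": "apply_moves", "payload": {
  "targets": [
    [[0,0,1,0],[0,0,1,0],[0,0,1,0],[0,0,1,0],[0,0,1,0]]
  ],
  "grip_force": 20
}}

```text
t: 15.35
eef_pos: [471.0, -210.2, 199.1]
orientation: [0.0, 0.869, 0.494, -0.0]
ft_force: [-0.4, -0.5, 0.9]
opening: 28.8
```

```bash
python3 - <<'E'
from m import *
p=meas(10)
E
```

```text
F [-0.55 -0.46  0.49] sd [0.44 0.52 0.48] pose [ 471.  -210.1  199.1] t 15.85
[345 161  15   5  38] [ 479.6 -200.8  230.9] [ 459.7 -215.4  226.8] [ 491.7 -195.3  234.6]
[337 174   4   3   7] [ 482.4 -243.5  179.7] [ 478.3 -249.4  174.9] [ 497.6 -219.7  200.7]
fork z [168.  174.7 179.5] 606
```

{"api": "apply_moves", "payload": {
  "targets": [
    [[0,0,0,0],[0,0,0,0],[0,0,0,0],[0,0,0,0],[0,0,0,0]]
  ],
  "jaw": 0
}}

```text
t: 16.35
eef_pos: [471.0, -210.1, 199.1]
orientation: [0.0, 0.869, 0.494, -0.0]
ft_force: [0.8, -0.6, 0.7]
opening: 85.5
```

```bash
python3 - <<'E'
from m import *
p=meas(10)
print("tip",tip_reach)
E
```

```text
F [ 0.09 -0.09  0.12] sd [0.47 0.47 0.46] pose [ 471.  -210.1  199.1] t 16.85
[346 159  13   5  36] [ 478.6 -200.3  236. ] [ 464.1 -216.5  231. ] [ 486.1 -195.6  238.8]
[337 173   6   2  12] [ 477.8 -244.   182.6] [ 472.6 -246.4  179.6] [ 483.5 -241.5  184.3]
[358 173   5   2  10] [ 437.8 -218.9  183.5] [ 433.3 -222.1  181.1] [ 462.3 -197.9  202.1]
fork z [172.9 179.5 185.1] 611
tip 8.0
```

Released: the arm rose only about 4.5 mm and is now at balance. Next I back off along the arm, staying above the fork, ready to straddle the fork plate.

{"api": "apply_moves", "payload": {
  "targets": [
    [[0,0,-8,0],[0,0,-16,0],[20,0,-16,0],[45,0,-16,0],[66,0,-16,0]]
  ]
}}

```text
t: 17.35
eef_pos: [505.5, -152.5, 215.9]
orientation: [0.0, 0.869, 0.494, 0.0]
ft_force: [0.5, -0.1, -1.0]
opening: 85.7
```

```bash
python3 - <<'E'
from m import *
p=meas(4)
w=cloud(p); 
cv2.imwrite("pics/s7.png",cv2.resize(p["color"][90:260,270:440],None,fx=3.5,fy=3.5,interpolation=cv2.INTER_CUBIC))
E
```

```text
F [0.59 1.22 0.21] sd [1.08 3.12 0.68] pose [ 504.8 -153.6  215.6] t 17.55
[346 159  13   5  36] [ 479.4 -201.7  235. ] [ 463.8 -217.5  230.8] [ 484.5 -195.4  237.8]
[337 173   6   2  12] [ 477.5 -243.5  182.4] [ 472.8 -247.3  180.4] [ 482.9 -241.2  184. ]
[358 173   5   2  10] [ 438.5 -219.   183. ] [ 432.9 -222.7  181.3] [ 462.6 -198.   204.1]
fork z [172.8 179.6 220.4] 682
```

View pics/s7.png

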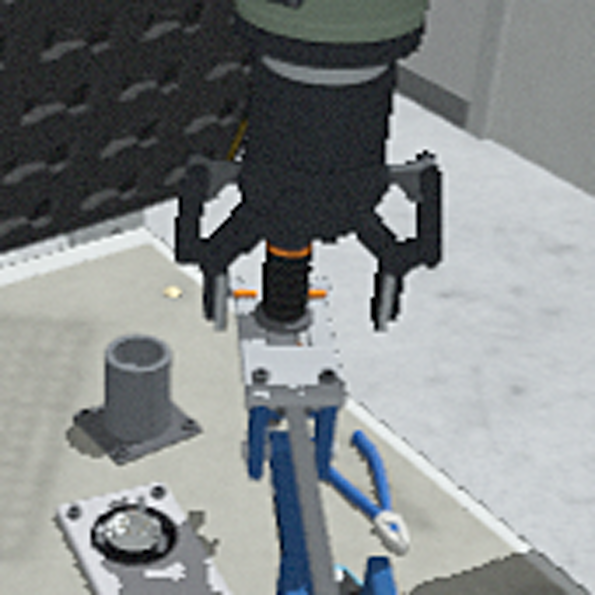

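```bash
python3 - <<'E'
from h import *
p=get_image("side"); w=cloud(p); T,a,_=pose(); print(T,a)
t=np.radians(a); yv=np.array([np.cos(t),np.sin(t)]); xv=np.array([-np.sin(t),np.cos(t)])
d=w[...,:2]-T[:2]; X=d@xv; Y=d@yv; Z=w[...,2]
for s in(-1,1):
    m=(Y*s>35)&(Y*s<65)&(abs(X)<20)&(Z>150)&(Z<300); print(s,m.sum(),"zmin",np.percentile(Z[m],[1,5,20]).round(1),"Y inner/outer",np.percentile(Y[m],[2,50,98]).round(1),"X",np.percentile(X[m],[2,98]).round(1))
g=(Z>172)&(Z<187)&(abs(Y)<48)&(X>-40)&(X<60); 
for x0 in range(-40,40,10):
    m=g&(X>=x0)&(X<x0+10); 
    if m.any(): print(x0,m.sum(),"Y",Y[m].min().round(1),Y[m].max().round(1))
# body low
m=(abs(Y)<40)&(abs(X)<50)&(Z>245)&(Z<330); print("body/grip z",np.percentile(Z[m],[1,5]))
E
```

```text
[ 504.5662859  -154.07569103  215.60428125] -30.823650323014324
-1 351 zmin [223.  228.1 241.8] Y inner/outer [-64.2 -48.9 -36.3] X [-12.3  16.4]
1 331 zmin [224.2 230.4 246.7] Y inner/outer [35.9 48.4 63.8] X [-11.2  17. ]
-40 54 Y -30.5 28.4
-30 76 Y -29.3 28.7
-20 74 Y -30.5 29.3
-10 64 Y -29.4 28.2
0 93 Y -30.4 28.6
10 143 Y -30.4 29.5
20 15 Y -4.7 19.3
30 11 Y -4.4 4.3
body/grip z [276.18961244 282.61932863]
```

{"api": "apply_moves", "payload": {
  "targets": [
    [[0,-0.5,0,0],[0,-0.5,0,0],[0,-0.5,6,0],[0,-0.5,14,0],[0,-0.5,24,0]]
  ],
  "jaw": 0.2
}}

```text
t: 18.1
eef_pos: [504.3, -153.3, 190.3]
orientation: [0.0, 0.87, 0.494, -0.0]
ft_force: [-0.2, 0.8, 0.2]
opening: 68.6
```

{"api": "apply_moves", "payload": {
  "targets": [
    [[0,0,8,0],[0,0,15,0],[0,0,20,0],[0,0,24,0],[0,0,24,0]]
  ]
}}

```text
t: 18.6
eef_pos: [504.2, -153.2, 166.7]
orientation: [-0.0, 0.869, 0.494, -0.0]
ft_force: [0.2, -0.1, 0.1]
opening: 68.0
```

```bash
cat >> m.py <<'E'
def look(name):
    p=get_image("side"); w=cloud(p); T,a,s=pose(); print(T.round(1),round(a,2),"F",s["ft_force"].round(1),"open",s["opening"].round(1),"t",s["t"])
    t=np.radians(a); yv=np.array([np.cos(t),np.sin(t)]); xv=np.array([-np.sin(t),np.cos(t)])
    d=w[...,:2]-T[:2]; X=d@xv; Y=d@yv; Z=w[...,2]
    for k in(-1,1):
        m=(Y*k>31)&(Y*k<65)&(abs(X)<20)&(Z>150)&(Z<300); print("tip",np.percentile(Z[m],[1,5]).round(1) if m.any() else None)
    C=np.array([608.9,21.3]); g=(Z>165)&(Z<190); r=w[...,:2]-C; R=np.hypot(r[...,0],r[...,1]); A=np.degrees(np.arctan2(-r[...,1],-r[...,0]))
    A=np.where((A>40)&(A<100),A,np.nan)
    m=g&(R>192)&(R<235)&np.isfinite(A); L=R*np.sin(np.radians(A-np.nanmedian(A[m]))) if m.any() else 0
    q=m&(abs(L)<36); print("plate angle mid",np.round((np.percentile(A[q],1)+np.percentile(A[q],99))/2,2),"z",np.median(Z[q]).round(1),q.sum())
    hsv=cv2.cvtColor(p["color"],cv2.COLOR_BGR2HSV); o=(hsv[...,0]>4)&(hsv[...,0]<22)&(hsv[...,1]>110)&(R>240)&(R<320)&(Z>100)&np.isfinite(A)
    k,l,st,c=cv2.connectedComponentsWithStats(o.astype(np.uint8))
    for i in range(1,k):
        if st[i,4]>5: print("orange",np.median(w[l==i],0).round(1),"A",np.median(A[l==i]).round(2),st[i,4])
    cv2.imwrite(f"pics/{name}.png",cv2.resize(p["color"][90:290,250:450],None,fx=3,fy=3,interpolation=cv2.INTER_CUBIC))
    return p
E
python3 - <<'E'
from m import *
look("s8")
E
```

```text
Traceback (most recent call last):
  File "m.py", line 16, in look
    p=get_image("side"); w=cloud(p); T,a,s=pose(); print(T.round(1),round(a,2),"F",s["ft_force"].round(1),"open",s["opening"].round(1),"t",s["t"])
                                                                                                                 ^^^^^^^^^^^^^^^^^^
AttributeError: 'float' object has no attribute 'round'
```

```bash
sed -i 's/s\["opening"\].round(1)/round(s["opening"],1)/; s/,round(a,2),"F",s\["ft_force"\].round(1)/,round(a,2),"F",np.round(s["ft_force"],1)/' m.py
python3 - <<'E'
from m import *
look("s8")
C=np.array([608.9,21.3]); T,a,_=pose(); r=T[:2]-C; R=np.hypot(*r); A0=np.degrees(np.arctan2(-r[1],-r[0])); print(R,A0)
N=25; P=[]
for i in range(1,N+1):
    f=i/N; A=A0+f*(79.6-A0); t=np.radians(A); P.append((*(C-R*np.array([np.cos(t),np.sin(t)])),T[2],a+A-A0))
rows(P)
E
```

```text
[ 504.4 -153.2  167.3] -30.8 F [-0.   0.5 -0.1] open 68.5 t 18.7
tip [171.2 178.6]
tip [172.4 181.1]
plate angle mid 59.12 z 179.6 368
203.41813332978833 59.09455040361914
[[0.0, 2.9, -0.0, -0.8], [0.1, 5.8, -0.0, -1.6], [0.2, 8.7, -0.0, -2.5], [0.3, 11.6, -0.0, -3.3], [0.5, 14.5, -0.0, -4.1]]
[[0.0, 2.9, -0.0, -0.8], [0.1, 5.8, -0.0, -1.6], [0.2, 8.7, -0.0, -2.5], [0.3, 11.6, -0.0, -3.3], [0.5, 14.5, -0.0, -4.1]]
[[0.0, 2.9, -0.0, -0.8], [0.1, 5.8, -0.0, -1.6], [0.2, 8.7, -0.0, -2.5], [0.3, 11.6, -0.0, -3.3], [0.5, 14.5, -0.0, -4.1]]
[[0.0, 2.9, -0.0, -0.8], [0.1, 5.8, -0.0, -1.6], [0.2, 8.7, -0.0, -2.5], [0.3, 11.6, -0.0, -3.3], [0.5, 14.5, -0.0, -4.1]]
[[0.0, 2.9, -0.0, -0.8], [0.1, 5.8, -0.0, -1.6], [0.2, 8.7, -0.0, -2.5], [0.3, 11.6, -0.0, -3.3], [0.5, 14.5, -0.0, -4.1]]
```

View pics/s8.png

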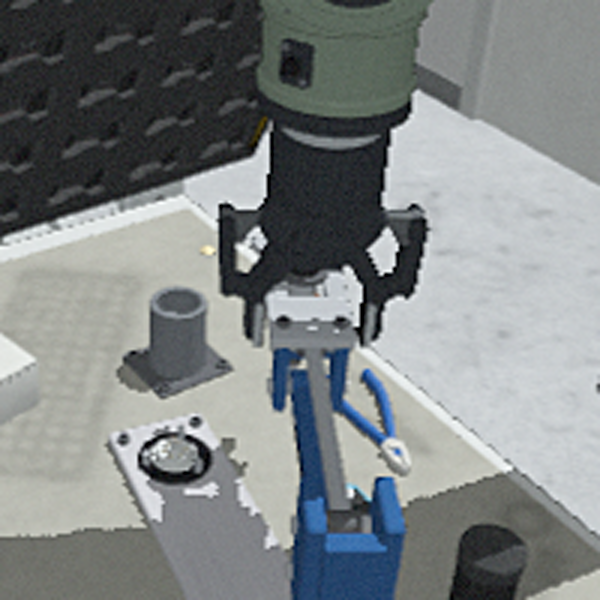

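The fingers straddle the fork plate at (258,315) and (372,315) without touching it. Swinging gently.

{"api": "apply_moves", "payload": {
  "targets": [
    [[0,2,0,-0.8],[0.1,4.5,0,-1.6],[0.2,8,0,-2.5],[0.3,11.3,0,-3.3],[0.5,14.5,0,-4.1]]
  ]
}}

```text
t: 19.2
eef_pos: [517.4, -160.4, 167.1]
orientation: [0.0, 0.851, 0.525, -0.0]
ft_force: [-0.1, 0.2, -0.6]
opening: 68.4
```

{"api": "apply_moves", "payload": {
  "targets": [
    [[0,2.9,0,-0.8],[0.1,5.8,0,-1.6],[0.2,8.7,0,-2.5],[0.3,11.6,0,-3.3],[0.5,14.5,0,-4.1]]
  ]
}}

```text
t: 19.7
eef_pos: [530.5, -166.4, 167.1]
orientation: [0.0, 0.832, 0.555, -0.0]
ft_force: [-1.3, -0.3, -0.1]
opening: 68.3
```

{"api": "apply_moves", "payload": {
  "targets": [
    [[0,2.9,0,-0.8],[0.1,5.8,0,-1.6],[0.2,8.7,0,-2.5],[0.3,11.6,0,-3.3],[0.5,14.5,0,-4.1]]
  ]
}}

```text
t: 20.2
eef_pos: [544.1, -171.5, 167.1]
orientation: [0.0, 0.811, 0.585, -0.0]
ft_force: [0.4, -0.4, 0.1]
opening: 68.5
```

{"api": "apply_moves", "payload": {
  "targets": [
    [[0,2.9,0,-0.8],[0.1,5.8,0,-1.6],[0.2,8.7,0,-2.5],[0.3,11.6,0,-3.3],[0.5,14.5,0,-4.1]]
  ]
}}

```text
t: 20.7
eef_pos: [558.0, -175.6, 167.1]
orientation: [0.0, 0.79, 0.613, -0.0]
ft_force: [-0.6, 0.2, -0.4]
opening: 68.2
```

```bash
python3 - <<'E'
from m import *
look("s9")
look("s9")
E
```

```text
[ 558.3 -175.7  167.1] -14.28 F [ 0.3  0.1 -0.2] open 68.2 t 20.75
tip [173.9 179.6]
tip [172.1 180.7]
plate angle mid 75.45 z 179.4 388
orange [ 551.4 -270.1  182.9] A 78.82 10
[ 558.  -175.6  167.1] -14.36 F [-0.3 -0.2 -0.1] open 68.6 t 20.8
tip [172.8 179.1]
tip [172.3 181. ]
plate angle mid 74.05 z 179.4 385
orange [ 551.7 -270.3  182.8] A 78.77 12
```

{"api": "apply_moves", "payload": {
  "targets": [
    [[0,2.9,0,-0.8],[0.1,5.8,0,-1.6],[0.2,8.5,0,-2.4],[0.3,10.5,0,-3.0],[0.3,12,0,-3.4]]
  ]
}}

```text
t: 21.3
eef_pos: [569.6, -178.2, 167.1]
orientation: [0.0, 0.771, 0.636, -0.0]
ft_force: [-0.6, -0.7, -0.7]
opening: 68.2
```

```bash
cat >> m.py <<'E'
def where():
    "driver axis and sensor from the side view and, where visible, top view"
    for n in("side","top"):
        p=get_image(n); w=cloud(p); x,y,z=[w[...,i] for i in range(3)]
        hsv=cv2.cvtColor(p["color"],cv2.COLOR_BGR2HSV)
        V=np.array([560,-244.]); Cm=(-np.array(p["R"]).T@np.array(p["t"]))[:2]; u=V-Cm; u/=np.hypot(*u); l=np.array([-u[1],u[0]])
        d=w[...,:2]-V; lat=d@l; dep=d@u
        print(n,"lateral axis",l.round(2))
        for nm,lo,hi in(("bit/nose",82,112),("body",120,152),("grip",190,230),("gripTop",232,246),("sensor",19,32)):
            m=(z>lo)&(z<hi)&(abs(lat)<40)&(abs(dep)<40)
            if nm=="sensor": m&=(hsv[...,2]>120)
            if m.sum()>4: print(" ",nm,m.sum(),"lat",np.percentile(lat[m],[2,50,98]).round(1),"dep",np.percentile(dep[m],[2,50,98]).round(1),"z",np.median(z[m]).round(1))
E
python3 - <<'E'
from m import *
look("s10"); where()
E
```

```text
[ 569.7 -178.3  167.1] -10.94 F [-0.6 -1.  -0.3] open 68.5 t 21.35
tip [172.7 179.4]
tip [172.  179.8]
plate angle mid 78.52 z 179.4 396
orange [ 564.7 -270.8  182. ] A 81.41 6
side lateral axis [ 0.85 -0.52]
  body 5 lat [0.7 0.7 0.7] dep [-11.8 -10.6 -10.6] z 127.4
  sensor 75 lat [-19.4  -2.5  23.7] dep [-19.   -3.7  23.5] z 21.4
top lateral axis [0.64 0.77]
  grip 17 lat [-20.  -13.7  -8.3] dep [-20.6 -18.6 -11.1] z 220.8
  gripTop 136 lat [-19.4 -10.4  -1.8] dep [-18.6  -4.6   7.8] z 238.8
```

{"api": "apply_moves", "payload": {
  "targets": [
    [[0,1.5,0,-0.4],[0,3,0,-0.8],[0.1,4.5,0,-1.2],[0.1,5.7,0,-1.6],[0.1,6,0,-1.7]]
  ]
}}

```text
t: 21.95
eef_pos: [575.5, -179.3, 167.1]
orientation: [0.0, 0.762, 0.648, -0.0]
ft_force: [-0.1, 0.5, 0.1]
opening: 68.6
```

```bash
python3 - <<'E'
from m import *
look("s10"); where()
E
```

```text
[ 575.4 -179.3  167.1] -9.28 F [-0.2  0.   0.2] open 68.3 t 22.0
tip [173.9 179.2]
tip [171.6 180.5]
plate angle mid 78.84 z 179.4 396
side lateral axis [ 0.85 -0.52]
  body 5 lat [7.4 7.4 7.4] dep [-14.9 -13.5 -11.7] z 127.2
  sensor 76 lat [-19.4  -2.5  22.5] dep [-17.9  -3.   22.4] z 21.3
top lateral axis [0.64 0.77]
  grip 20 lat [-17.4 -10.8  -4. ] dep [-14.2 -11.3   0.6] z 217.8
  gripTop 137 lat [-15.8  -6.5   2. ] dep [-12.6   1.7  14.5] z 239.0
```

{"api": "apply_moves", "payload": {
  "targets": [
    [[0,-2,0,0],[0,-4.3,0,0],[0,-4.3,-6,0],[0,-4.3,-18,0],[0,-4.3,-40,0]]
  ]
}}

```text
t: 22.6
eef_pos: [570.8, -178.4, 207.6]
orientation: [-0.001, 0.762, 0.647, -0.0]
ft_force: [-0.8, -0.4, 0.8]
opening: 68.1
```

{"api": "apply_moves", "payload": {
  "targets": [
    [[0,0,-40,0],[0,0,-80,0],[45,0,-90,0],[90,0,-90,0],[130,0,-90,0]]
  ]
}}

```text
t: 23.1
eef_pos: [592.3, -48.2, 298.6]
orientation: [0.0, 0.762, 0.648, 0.001]
ft_force: [0.5, 0.0, 0.1]
opening: 68.7
```

```bash
python3 - <<'E'
from m import *
p=look("s11"); where()
p=get_image("top"); w=cloud(p); Z=w[...,2]
m=(Z>230)&(Z<246)&(abs(w[...,0]-560)<30)&(abs(w[...,1]+245)<30); P=w[m]; print("grip top",np.median(P,0).round(1),((P.min(0)+P.max(0))/2).round(1),np.ptp(P,axis=0).round(1))
for n in("strap_unit","jar","small_box","sensor_nest","holster"): print(n,[np.round(r["xyz"]) for r in recognise(p,n)[:1]])
a=cv2.resize(p["color"][130:310,180:440],None,fx=2,fy=2,interpolation=cv2.INTER_CUBIC)
s=cv2.imread("pics/s11.png")[:360,:]; s=cv2.resize(cv2.imread("pics/s11.png"),(260,260))
b=np.zeros((360,780,3),np.uint8); b[:,:520]=a; b[:260,520:]=s; cv2.imwrite("pics/c12.png",b)
E
```

```text
[593.3 -40.9 298.1] -8.88 F [ 1.2 11.2  0.1] open 68.5 t 23.15
tip [296.5 297. ]
tip [298.2 298.2]
plate angle mid 79.73 z 179.5 373
orange [ 569.  -232.5  235.4] A 81.07 29
orange [ 540.  -248.2  195. ] A 75.76 6
orange [ 579.1 -273.2  183.3] A 84.22 12
orange [ 575.1 -241.4  126.8] A 82.63 23
side lateral axis [ 0.85 -0.52]
  body 38 lat [ 7.4 11.9 16.7] dep [-15.  -10.    1.2] z 131.0
  grip 229 lat [-15.2  -0.5  14.4] dep [-15.5 -11.6  -0.2] z 210.8
  gripTop 105 lat [-12.9  -0.3  14.2] dep [-14.1  -5.   10.7] z 237.7
  sensor 73 lat [-19.4  -2.5  23.7] dep [-17.4  -2.5  22.1] z 21.3
top lateral axis [0.64 0.77]
  body 6 lat [ 5.3  8.8 12. ] dep [-14.1 -11.9  -8.3] z 126.6
  grip 39 lat [-17.3  -3.5  10.8] dep [-14.3 -11.7  -0.4] z 217.7
  gripTop 218 lat [-15.4  -2.2  11.3] dep [-12.7   0.6  14. ] z 239.0
grip top [ 559.3 -246.4  239.1] [ 558.9 -246.7  238.8] [27.3 29.   7.5]
strap_unit [array([ 474., -112.,   24.])]
jar [array([454.,  -8.,  66.])]
small_box [array([ 651., -396.,   49.])]
sensor_nest []
holster [array([ 483., -355.,   11.])]
```

View pics/c12.png

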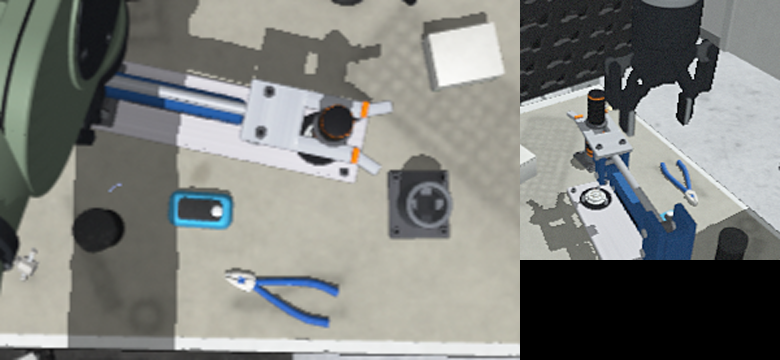

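The top view shows the driver seated behind the lips at (335,123), over the sensor in the nest, with the neighbours in place. The side inset shows the driver upright, directly above the nest. One hold to confirm it's steady, then I hand in.

{"api": "apply_moves", "payload": {
  "targets": [
    [[0,0,0,0],[0,0,0,0],[0,0,0,0],[0,0,0,0],[0,0,0,0]]
  ]
}}

```text
t: 24.05
eef_pos: [592.1, -50.3, 297.1]
orientation: [0.0, 0.762, 0.647, -0.0]
ft_force: [0.0, -0.0, -0.4]
opening: 68.3
```

```bash
python3 - <<'E'
from m import *
p=get_image("top"); w=cloud(p); Z=w[...,2]
m=(Z>230)&(Z<246)&(abs(w[...,0]-560)<30)&(abs(w[...,1]+245)<30); P=w[m]; print("grip top",np.median(P,0).round(1),((P.min(0)+P.max(0))/2).round(1))
look("s13"); where()
print(hand_in())
E
```

```text
grip top [ 559.4 -246.4  239.1] [ 559.  -246.8  238.8]
[592.1 -50.3 297.1] -9.3 F [ 0.5 -0.4 -0.4] open 68.5 t 24.15
tip [295.1 295.4]
tip [295.8 296. ]
plate angle mid 79.77 z 179.5 371
orange [ 569.8 -234.   235.5] A 81.34 28
orange [ 577.7 -273.6  182.5] A 83.94 13
orange [ 575.1 -240.5  126. ] A 82.68 22
side lateral axis [ 0.85 -0.52]
  body 37 lat [ 7.4 11.9 16.6] dep [-14.3 -10.6   0.6] z 131.7
  grip 225 lat [-13.6  -0.5  14.3] dep [-15.3 -12.   -0.5] z 210.8
  gripTop 95 lat [-8.7  1.7 14.3] dep [-14.3  -6.1  10.4] z 237.7
  sensor 74 lat [-19.5  -0.3  22.6] dep [-19.   -3.5  22.5] z 20.9
top lateral axis [0.64 0.77]
  body 6 lat [ 5.3  8.8 12. ] dep [-14.3 -12.   -8.2] z 127.3
  grip 40 lat [-17.3  -2.2  10.8] dep [-14.3 -12.   -0.1] z 218.3
  gripTop 217 lat [-15.4  -2.3  11.3] dep [-12.5   0.5  14. ] z 239.2
the job is handed in; nothing more can be done
None
```

The screwdriver hangs free in the fork behind the keeper lips, with its bit over the sensor body. I handed the job in at about 24 s.

I took it from the holster, slid it in over the lips, set it down and lowered it until the wrist read about zero load. After letting go I swung the arm by nudging the fork plate with the open fingers either side of it.

- **Release:** This was not perfect. On release the arm rose about 4.5 mm and then stayed at about 50 mm of sink. My force readings had put the balance point about 4 to 5 mm too low. I did not re-grip to correct it.
- **Position:** The screwdriver's axis is about 2 mm from the middle of the sensor body. That comes from its grip; I did not see the bit itself. The two cameras disagree by a few millimetres. Height and position did not change between the last two looks, about 1 s apart.
- **Surroundings:** The wrist reads about zero, so the robot is touching nothing. In the last pictures the jar and small box are within 3 mm of where they were first seen. The strap unit reads about 11 mm off, but it had been partly hidden under the fork and nothing went near it. The network missed the sensor body in the final top view because the screwdriver hides it, but the depth data show it still in the nest.
- **Pictures:** I viewed 11, one over the budget of 10.

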